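# Index a hub round by one click of the knurled dial

### The job

The hub on the indexing fixture is finished at this station: index it round to the next one. Push the lock lever with a fingertip until it is fully open, stroke the knurled dial by its rim clockwise (seen from above) until it clicks into the very next station, then push the lever fully home again so that the dial is locked. Only push, gently, with the fingers: do not grip or lift anything, do not touch the hub, which must ride round with the dial, and leave the loose parts lying round the fixture where they are.

Things in the scene. Friction and masses are not known exactly. Their poses are not given: they have to be found in the camera images.
- index_fixture: Indexing fixture screwed to the bench: grey base plate 160 x 160 x 12 mm. Origin at the centre of its underside, on the bench and on the dial's upright axis; z up. Its -x edge is the front, roughly toward the robot, where the lock lever's handle sticks out; +y is its left. Nothing on it but the dial, hub and lever handle is higher than 27 mm. At its +x edge stands the low housing of the dial's spring detent, at the front a low steel block with the reading mark.
- dial_top (a point): Centre of the top face of the steel dial, 48 mm above the bench. The dial is a disc of 96 mm diameter turning about the upright axis; its knurled rim stands free all round from 28 to 48 mm above the bench. The steel hub rests on it inside a raised register ring (74 mm outside diameter, 3 mm high). Twelve engraved lines on the dial's top, one for each station.
- dial_part (a joint): Angle of the dial, rad, growing clockwise seen from above; 0 at the start. A spring detent gives twelve stations 30 degrees (0.524 rad) apart; leaving one takes about 2 N along the rim, and once past half way (0.26 rad) and let go, it clicks on into the next by itself. With the lever home the dial is locked, with 0.03 rad of play. The rim runs 25 mm for one station.
- lever_part (a joint): Angle of the lock lever, rad: 0 fully home (nose in a notch under the dial, dial locked, against its stop), 0.35 fully open (other stop). It stays where it is left and needs about 1 to 2 N at the handle. It goes home only when the dial sits in a station.
- lever_handle (a point): Middle of the lever's upright black grip, 17 mm diameter, from 33 to 63 mm above the bench; this point is 54 mm above it. The lever turns about an upright pivot at x = -55, y = -40 mm of the fixture; the grip is 55 mm from the pivot: at x = -110, y = -40 mm of the fixture when home, and 19 mm farther to the fixture's +y (left) when fully open. Push it toward +y to open and toward -y to lock.
- hub: The turned steel hub resting loose in the register on the dial, where its weight keeps it: flange 66 mm diameter from 48 to 62 mm above the bench, boss 36 mm diameter up to 86 mm. Origin at the centre of its underside, on the dial's axis. Not to be touched.
- bearing: Bystander: loose ball bearing, 40 mm diameter, 12 mm high, lying flat left of the fixture; origin at the centre of its underside.
- hex_bolt: Bystander: loose steel hexagon bolt with nut, 68 mm long, 22 mm wide, lying left of the fixture; origin under its middle, its length along its y.
- brass_elbow: Bystander: loose brass pipe elbow, 62 x 47 x 26 mm, lying right of the fixture; origin at the centre of its underside.
- dial_mark (a point): Middle of that engraved line on the dial's top, 41 mm from its axis, which faces the reading mark (the fixture's front) at the start; it turns with the dial. To drag the dial, press a finger radially on the rim with 5 to 10 N and carry it round with the rim, its face kept tangent; pressed less, it slips.

How it is judged (in metres and radians):
On the way, in this order (a step that is already met when the one before it is completed fails the run):
1. the lock lever is fully open with the dial still in its first station (value of joint lever_part above 0.27 rad and value of joint dial_part between -0.15 and 0.15 rad), for 0.1 s.
2. with the lever open, the dial has clicked into the next station clockwise and rests there (value of joint lever_part above 0.2 rad and value of joint dial_part between 0.464 and 0.584 rad and velocity of joint dial_part between -0.1 and 0.1 rad/s), for 0.3 s.
At the end, for the whole second after the job is handed in: The dial stands one station (0.524 +- 0.06 rad) clockwise of where it began, the lock lever is home (under 0.06 rad), the hub sits centred in its register (within 4 mm) and has turned with the dial (within 0.15 rad), and the bearing, bolt and elbow lie within 15 mm of where they were (value of joint dial_part between 0.464 and 0.584 rad and value of joint lever_part below 0.06 rad and horizontal distance between hub and dial_top below 0.004 m and z of hub in the frame of dial_top below 0.003 m and angle between the x axis of hub and the x axis of dial_top, either way round below 0.15 rad and distance of each of bearing, hex_bolt, brass_elbow from where it was at the start of the episode below 0.015 m); the robot touches nothing.
It fails at once if the dial, lever or fixture was gripped or pressed hard (over 35 N) (contact force between the fingers and index_fixture above 35 N).
It fails at once if the hub was pushed or gripped (over 0.5 N) (contact force between any of the fingers, the arm and hub above 0.5 N).
It fails at once if the hub was lifted or tipped out of its seat (z of hub in the frame of dial_top above 0.003 m or horizontal distance between hub and dial_top above 0.004 m or angle between hub's own z axis and vertical above 0.08 rad).
It fails at once if a loose part was shoved or lifted more than 15 mm (distance of any of bearing, hex_bolt, brass_elbow from where it was at the start of the episode above 0.015 m).
It fails at once if the dial was turned on past the next station or back past the one before (value of joint dial_part above 0.85 rad or value of joint dial_part below -0.3 rad).
It also fails if it takes over 53 s, if anything falls off the work surface, if the arm or the gripper's body presses on something with over 40 N, if the wrist force passes 120 N, or if a joint passes its speed limit or range.

### The arm

A 7-joint arm with a two-finger parallel gripper is mounted at the origin on a cart in front of the work surface, level with it; the furniture and walls round the work are solid. World frame = base frame: x ahead of the robot, y to its left, z up, the work surface at z = 0. Lengths are in mm, angles in degrees, forces in N, time in s.
With the tool pointing down it reaches from about 425 to 925 mm from the base axis. Payload 6.8 kg.
Tool frame: the origin (TCP) lies at the very end of the fingers, on their centre line; the grasp point (between the pads) lies 19 mm behind it; z points along the fingers, y is the line along which they close (so a half turn about z gives the same grasp; the last joint's range is limited). The gripper opens to 85 mm and grips with 20 to 120 N. Pads are 22 mm wide; open, the fingers measure 114 mm over their backs; the gripper's body (76 mm by 85 mm) begins 54 mm behind the grasp point. The pads swing forward as they close: fully open they stand 13 mm farther back than shut.
Start: joints at [-6.194, 27.33, 1.283, 89.118, -0.659, 63.558, -4.761], TCP at [675.016, 0.007, 231.308] pointing down, gripper open.
Joint ranges: [-169.35, 169.35], [-19.33, 120.38], [-80.79, 83.38], [13.8, 139.57], [-78.32, 258.32], [9.67, 109.79], [-169.56, 169.56]. Speed limits (degrees/s): [136.94, 136.94, 180, 180, 180, 180, 180].

### API

Orientations are given as a 3x3 rotation matrix whose columns are the frame's x, y, z axes.
In Python, from station import * gives the robot as it stands. The module is installed in compiled form; this text tells all that it offers.
- The arm moves only by the tool play_rows, never from a script. Its argument "series" is a list of rows, each a list of 7 numbers: the opening, from 0 (shut) to 1 (fully open), then the shift along the tool's x, y, z in m, then the turn, a rotation vector about the tool's x, y, z in degrees. A call has exactly 8 rows; each row is the pose to reach, as a shift and turn from the pose commanded when the call began, along the tool's axes at that moment; what a row does not reach only later rows make up. A row lasts 1/8 s, in which the tool goes at most 62.5 mm and 10.7 degrees, less where a joint would pass 70% of its speed; a pose out of reach is approached as far as the arm can. A call with a gripper value outside its range is refused whole. The fingers move at their own pace and stop on an object; "newtons" is the grip in N (left out, the last holds). Time passes only in rows, so rows that repeat a pose let the fingers close, or fill a call up. It gives the time, the measured TCP pose, the force, the opening and the grip force at its end, in the units of the state.
- state(): the state, without advancing time (a new reading comes with each control period).
- snapshot(name): name is "scene" or "side" or "wrist"; returns the picture (384x512x3 uint8, blue, green, red); there is no depth.
- camera_info(name): a dict with "K" (3x3 intrinsics, pixels), "R" (3x3) and "t" (3): a world point X has camera coordinates R X + t. Camera axes: x right, y down, z forward; pixel columns grow to the right and rows downward; lengths in mm; the calibration is good to about 2 mm. A picture is of the moment at which its call begins: read the wrist's pose just before it. camera_info takes no time and is no camera call; for the wrist camera it gives the pose at the moment of the call.
- job_done(): hands the job in; it is judged then, once.
The state is a dict: "t": time; "q": joint angles; "qd": joint speeds; "joint_efforts": joint torques, N m; "eef_pos": TCP position; "tool_rot": TCP orientation; "ft_force": force on the tool from outside, world axes, zero at the start; "torque": the same for the moment, N m; "width": opening from 0.0 (shut) to 1.0 (fully open); "grip_force": force on a finger pad.
Only numpy, scipy, OpenCV 4.12 (cv2) and the standard library are available. Lean on these libraries where they do the work, as an engineer would, in place of code of your own. Each camera call takes 0.05 s, during which the arm holds its last target. There are 200 camera calls.

## Working session

There is one attempt and no reset: what is moved stays moved. The work goes in short steps, Python scripts to look and compute and a tool call to move; the robot and the scene stay as the last step left them, time stands still between calls to the robot, and variables do not carry over. Pictures are saved under pics/ and viewed, at most 10 in all, crops included, and the job is handed in when it is done.

Besides the shell and the picture viewer there is one more tool, called by a JSON object that holds its "api" and its "payload", one argument or row to a line. play_rows: Moves the arm, as the interface text tells. Its arguments: {"type":"object","properties":{"series":{"type":"array","items":{"type":"array","items":{"type":"number"}}},"newtons":{"type":"number"}},"required":["series"]}

```bash
mkdir -p pics
python3 - <<'E'
from station import *
import cv2,numpy as np
s=state();print(s['t'],s['eef_pos'],np.round(s['tool_rot'],3).tolist(),s['ft_force'],s['width'])
for n in("scene","side","wrist"):
    cv2.imwrite(f"pics/{n}0.png",snapshot(n));c=camera_info(n);print(n,np.round(c['K'],1).tolist(),np.round(-np.array(c['R']).T@np.array(c['t'])).tolist())
a=[cv2.imread(f"pics/{n}0.png") for n in("scene","wrist")]
cv2.imwrite("pics/a.png",cv2.resize(a[0],(800,600)));cv2.imwrite("pics/b.png",cv2.resize(a[1],(800,600)))
E
```

```text
0.0 [ 6.74408687e+02 -2.79735689e-02  2.30322880e+02] [[0.0, 1.0, -0.002], [1.0, -0.0, -0.0], [-0.0, -0.002, -1.0]] [ 0.24907217 -0.13914072  0.18923214] 1.0000156694736269
scene [[370.1, 0.0, 254.2], [0.0, 370.1, 191.8], [0.0, 0.0, 1.0]] [339.0, -438.0, 710.0]
side [[449.7, 0.0, 258.2], [0.0, 449.7, 184.9], [0.0, 0.0, 1.0]] [405.0, 701.0, 712.0]
wrist [[296.6, 0.0, 252.5], [0.0, 296.6, 186.0], [0.0, 0.0, 1.0]] [675.0, 67.0, 374.0]
```

View pics/a.png

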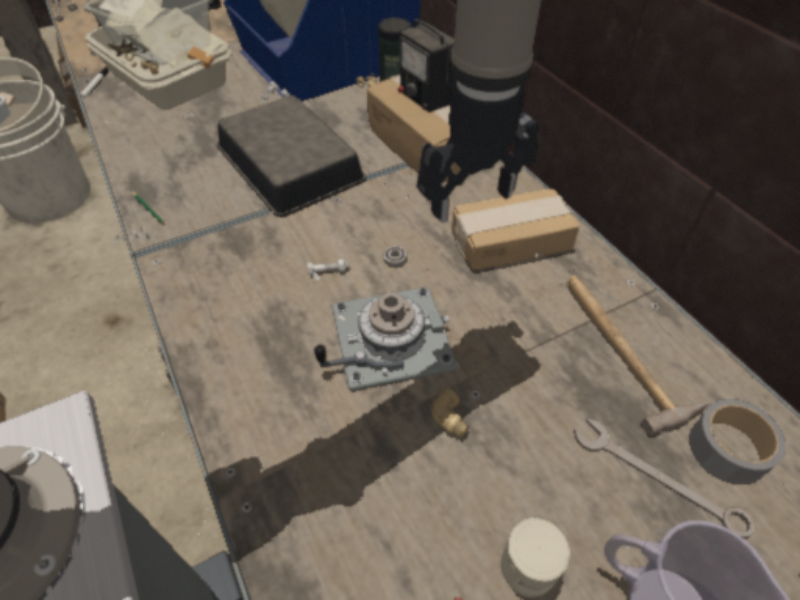

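View pics/b.png

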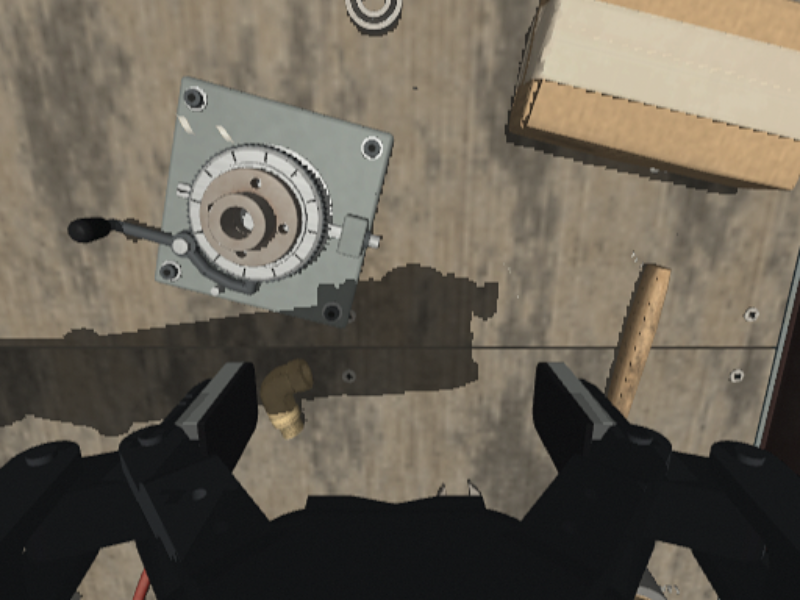

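The wrist picture shows the plate corners at about (185,77), (393,136), (342,326), (156,281) in the 800x600 view, the dial around (258,213) and the grip around (88,230). The elbow is at (288,398) and the bearing at (374,8).

```bash
cat > h.py <<'E'
from station import *
import cv2,numpy as np
def ray(n,u,v,z):  # 800x600 px -> world at z
    c=camera_info(n);K,R,t=(np.array(c[k],float) for k in("K","R","t"))
    d=R.T@np.linalg.inv(K)@[u*.64,v*.64,1];C=-R.T@t.ravel();return C+d*(z-C[2])/d[2]
def proj(n,X):
    c=camera_info(n);K,R,t=(np.array(c[k],float) for k in("K","R","t"))
    p=K@(R@np.array(X)+t.ravel());return p[:2]/p[2]/.64
E
python3 - <<'E'
from h import *
P=np.array([ray("wrist",*p,12)[:2] for p in[(185,77),(393,136),(342,326),(156,281)]])
print(P.round(1),[np.linalg.norm(P[i]-P[i-1]).round(1) for i in range(4)])
T=np.array([[-80,80],[80,80],[80,-80],[-80,-80]])
c=P.mean(0);Q=P-c;a=np.arctan2((T[:,0]*Q[:,1]-T[:,1]*Q[:,0]).sum(),(T*Q).sum());print(c,np.degrees(a))
R=np.array([[np.cos(a),-np.sin(a)],[np.sin(a),np.cos(a)]])
w=lambda x,y:c+R@[x,y]
print("grip",w(-110,-40),ray("wrist",82,230,63),"pivot",w(-55,-40),ray("wrist",181,245,25))
im=cv2.resize(cv2.imread("pics/wrist0.png"),(800,600));im2=cv2.resize(cv2.imread("pics/scene0.png"),(800,600))
for n,i in(("wrist",im),("scene",im2)):
    for r,z in((48,48),(37,51),(18,86)):
        pts=np.array([proj(n,[*w(r*np.cos(t),r*np.sin(t)),z]) for t in np.linspace(0,6.28,60)]);cv2.polylines(i,[pts.astype(np.int32)],True,(0,0,255),1)
    pts=np.array([proj(n,[*w(*t),12]) for t in T]);cv2.polylines(i,[pts.astype(np.int32)],True,(0,255,0),1)
    for z in(33,63):
        pts=np.array([proj(n,[*w(-110+8.5*np.cos(t),-40+8.5*np.sin(t)),z]) for t in np.linspace(0,6.28,60)]);cv2.polylines(i,[pts.astype(np.int32)],True,(255,255,0),1)
A=cv2.resize(im[50:350,40:440],(800,600));B=cv2.resize(im2[260:460,290:490],(600,600))
cv2.imwrite("pics/c.png",A);cv2.imwrite("pics/d.png",B)
E
```

```text
[[522.6 126.7]
 [672.5  86.4]
 [630.2 -63.2]
 [481.1 -24.9]] [np.float64(157.2), np.float64(155.2), np.float64(155.4), np.float64(153.9)]
[576.60494796  31.24059218] -15.148677184254431
grip [459.97435562  21.37626601] [463.19745783  23.33592476  63.        ] pivot [513.06315863   7.00340982] [510.95658138   6.67665986  25.        ]
```

View pics/c.png

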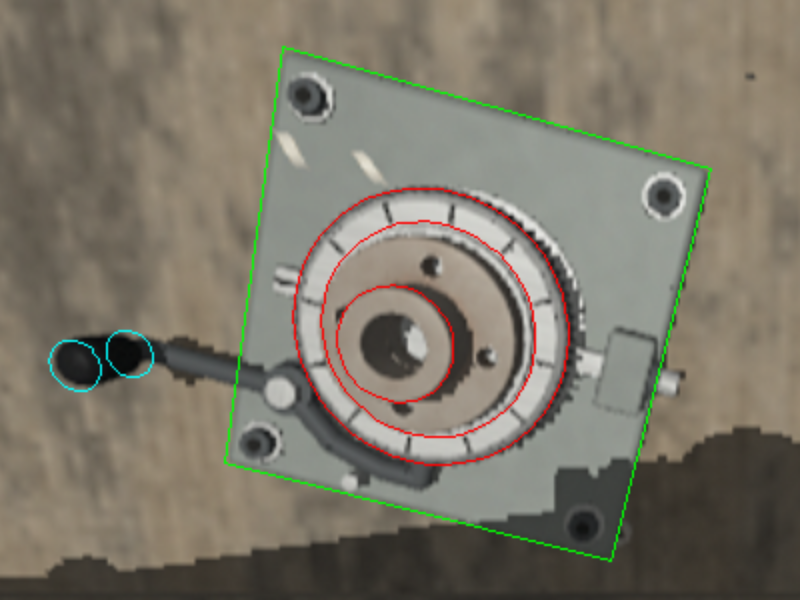

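View pics/d.png

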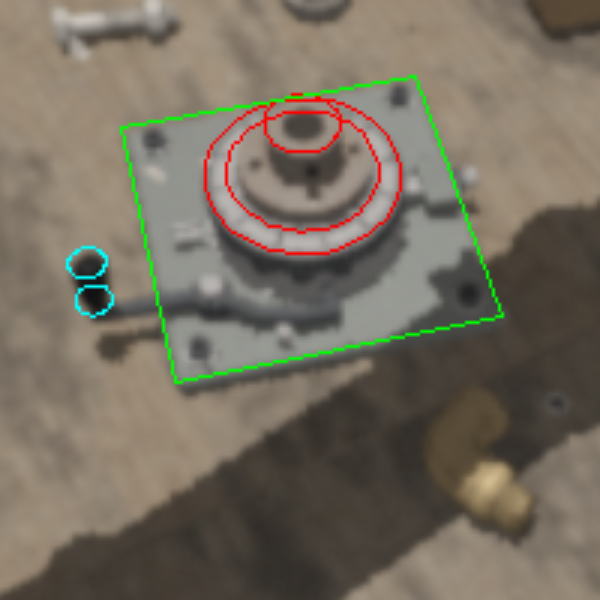

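The fit matches the drawn outlines to about 1–2 mm: fixture origin (576.6, 31.2), yaw -15.15°. I shut the fingers and go above the spot to the right of the lever grip, with tool x along the fixture's +y.

{"api": "play_rows", "payload": {
  "series": [
    [0,-0.001,-0.035,0.01,0,0,3],
    [0,-0.002,-0.075,0.025,0,0,6],
    [0,-0.003,-0.12,0.045,0,0,9],
    [0,-0.005,-0.16,0.07,0,0,12],
    [0,-0.006,-0.195,0.09,0,0,14],
    [0,-0.0076,-0.215,0.105,0,0,15.15],
    [0,-0.0076,-0.223,0.11,0,0,15.15],
    [0,-0.0076,-0.223,0.11,0,0,15.15]
  ],
  "newtons": 20
}}

```text
t: 1.15
eef_pos: [452.3, -7.5, 121.4]
tool_rot: [[0.261, 0.965, 0.0], [0.965, -0.261, 0.0], [0.0, 0.0, -1.0]]
ft_force: [-0.1, -0.0, -0.3]
width: -0.001
grip_force: 0.0
```

```bash
cat >> h.py <<'E'
a=np.radians(-15.15);Rf=np.array([[np.cos(a),-np.sin(a)],[np.sin(a),np.cos(a)]]);c0=np.array([576.6,31.24])
def rep():
    s=state();p=np.array(s['eef_pos']);f=np.array(s['ft_force'])
    print("t",round(s['t'],2),"fix",(Rf.T@(p[:2]-c0)).round(1),"z",p[2].round(1),"Ffix",(Rf.T@f[:2]).round(1),f[2].round(1),"w",round(s['width'],2),"yaw",np.degrees(np.arctan2(s['tool_rot'][1][0],s['tool_rot'][0][0])).round(2))
E
python3 - <<'E'
from h import *
rep()
cv2.imwrite("pics/e.png",cv2.resize(snapshot("wrist"),(800,600)))
E
```

```text
t 1.15 fix [-109.9  -69.9] z 121.4 Ffix [-0.1 -0.1] -0.3 w -0.0 yaw 74.88
```

View pics/e.png

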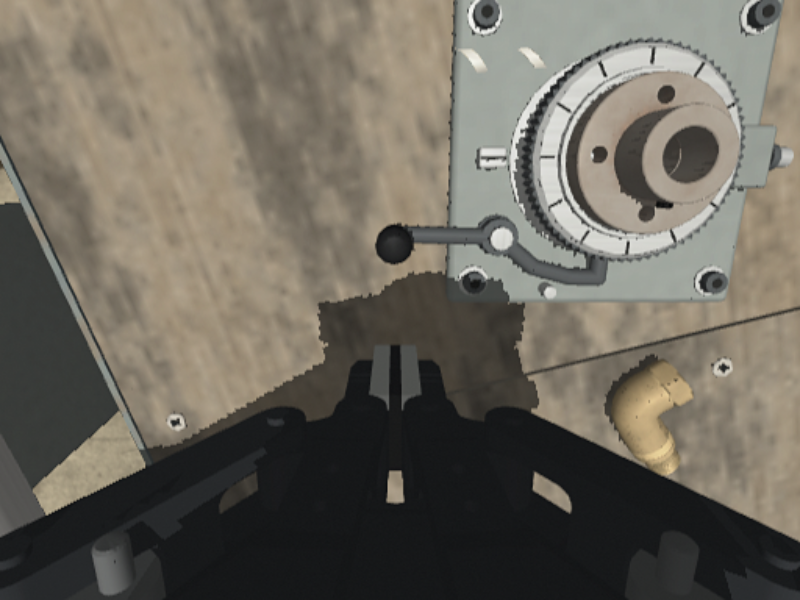

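The finger is aligned with the grip: grip column is about 394 and finger column about 395. Next I descend beside it.

{"api": "play_rows", "payload": {
  "series": [
    [0,0,0,0.02,0,0,0],
    [0,0,0,0.045,0,0,0],
    [0,0,0,0.065,0,0,0],
    [0,0,0,0.077,0,0,0],
    [0,0,0,0.081,0,0,0],
    [0,0.0,0,0.081,0,0,0],
    [0,0.003,0,0.081,0,0,0],
    [0,0.006,0,0.081,0,0,0]
  ]
}}

```text
t: 2.2
eef_pos: [454.1, -1.5, 40.8]
tool_rot: [[0.261, 0.965, 0.001], [0.965, -0.261, 0.0], [0.001, 0.001, -1.0]]
ft_force: [0.0, -0.3, -0.1]
width: -0.0
grip_force: 0.0
```

{"api": "play_rows", "payload": {
  "series": [
    [0,0.002,0,0,0,0,0],
    [0,0.004,0,0,0,0,0],
    [0,0.006,0,0,0,0,0],
    [0,0.008,0.0,0,0,0,0],
    [0,0.01,0.0,0,0,0,0],
    [0,0.012,0.0,0,0,0,0],
    [0,0.014,0.0,0,0,0,0],
    [0,0.014,0.0,0,0,0,0]
  ]
}}

```text
t: 3.2
eef_pos: [457.3, 12.0, 40.3]
tool_rot: [[0.261, 0.965, 0.0], [0.965, -0.261, 0.0], [0.0, 0.0, -1.0]]
ft_force: [-1.2, -0.2, -0.1]
width: -0.003
grip_force: 0.2
```

```bash
python3 -c "
from h import *
rep()"
```

```text
t 3.2 fix [-110.1  -49.7] z 40.3 Ffix [-1.1 -0.5] -0.1 w -0.0 yaw 74.87
```

{"api": "play_rows", "payload": {
  "series": [
    [0,0.002,0,0,0,0,0],
    [0,0.004,0.001,0,0,0,0],
    [0,0.006,0.001,0,0,0,0],
    [0,0.007,0.002,0,0,0,0],
    [0,0.008,0.002,0,0,0,0],
    [0,0.009,0.002,0,0,0,0],
    [0,0.009,0.002,0,0,0,0],
    [0,0.009,0.002,0,0,0,0]
  ]
}}

```text
t: 4.2
eef_pos: [461.7, 20.0, 40.4]
tool_rot: [[0.261, 0.965, 0.0], [0.965, -0.261, 0.0], [0.0, 0.0, -1.0]]
ft_force: [0.5, -0.7, 0.7]
width: 0.003
grip_force: 0.3
```

Run:
```python
from h import *
rep()
cv2.imwrite("pics/f.png",cv2.resize(snapshot("wrist"),(800,600)))
```

```text
t 4.2 fix [-107.9  -40.9] z 40.4 Ffix [ 0.7 -0.5] 0.7 w 0.0 yaw 74.85
```

View pics/f.png

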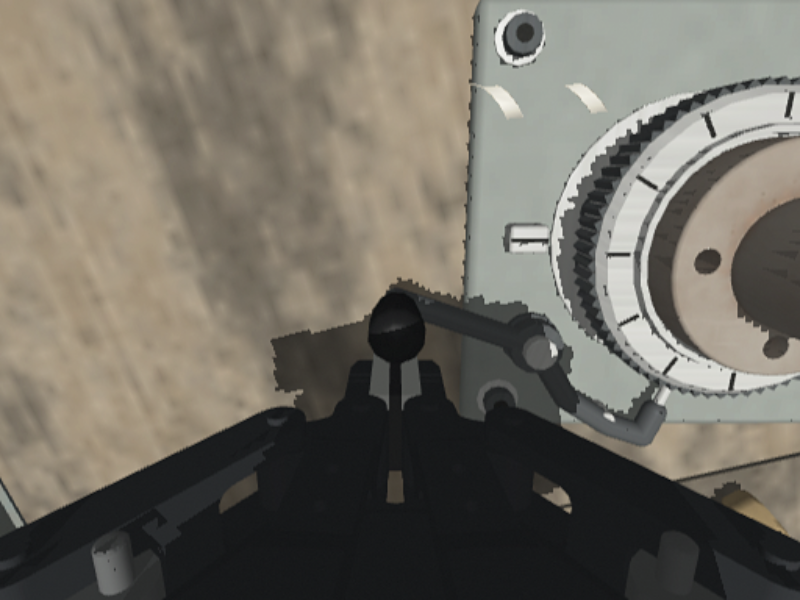

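The lever has swung close to open; the nose is clear of the dial at about (650,410). I nudge until the stop is felt.

{"api": "play_rows", "payload": {
  "series": [
    [0,0.0005,0,0,0,0,0],
    [0,0.001,0,0,0,0,0],
    [0,0.001,0,0,0,0,0],
    [0,0.0015,0,0,0,0,0],
    [0,0.0015,0,0,0,0,0],
    [0,0.002,0,0,0,0,0],
    [0,0.002,0,0,0,0,0],
    [0,0.002,0,0,0,0,0]
  ]
}}

```text
t: 5.25
eef_pos: [462.0, 21.0, 40.3]
tool_rot: [[0.262, 0.965, -0.0], [0.965, -0.262, -0.001], [-0.001, 0.0, -1.0]]
ft_force: [1.3, -5.8, 0.8]
width: 0.004
grip_force: 2.4
```

Stop felt at about 6 N, with a stiffness of about 6 N/mm, so the lever is fully open. Next I back off, lift, and go over to the dial's left rim at polar angle 107° and radius 66 mm.

{"api": "play_rows", "payload": {
  "series": [
    [0,-0.008,0,0,0,0,0],
    [0,-0.016,0,0,0,0,0],
    [0,-0.016,0,-0.02,0,0,0],
    [0,-0.016,0,-0.05,0,0,0],
    [0,-0.005,0.005,-0.08,0,0,0],
    [0,0.03,0.025,-0.085,0,0,-5],
    [0,0.07,0.06,-0.085,0,0,-12],
    [0,0.102,0.089,-0.085,0,0,-17]
  ]
}}

```text
t: 6.25
eef_pos: [575.8, 98.3, 125.5]
tool_rot: [[-0.036, 0.999, 0.001], [0.999, 0.036, 0.001], [0.001, 0.001, -1.0]]
ft_force: [0.1, -0.3, 0.5]
width: 0.002
grip_force: 0.0
```

{"api": "play_rows", "payload": {
  "series": [
    [0,0,0,0,0,0,0],
    [0,0,0,0,0,0,0],
    [0,0,0,0.03,0,0,0],
    [0,0,0,0.06,0,0,0],
    [0,0,0,0.08,0,0,0],
    [0,0,0,0.092,0,0,0],
    [0,0,0,0.092,0,0,0],
    [0,0,0,0.092,0,0,0]
  ]
}}

```text
t: 7.25
eef_pos: [575.0, 96.9, 34.2]
tool_rot: [[-0.032, 0.999, 0.001], [0.999, 0.032, 0.0], [0.0, 0.001, -1.0]]
ft_force: [0.4, 0.3, -0.0]
width: 0.002
grip_force: 0.0
```

Run:
```python
from h import *
rep()
cv2.imwrite("pics/g.png",cv2.resize(snapshot("wrist"),(800,600)))
```

```text
t 7.25 fix [-18.7  62.9] z 34.2 Ffix [0.3 0.4] -0.0 w 0.0 yaw 91.82
```

View pics/g.png

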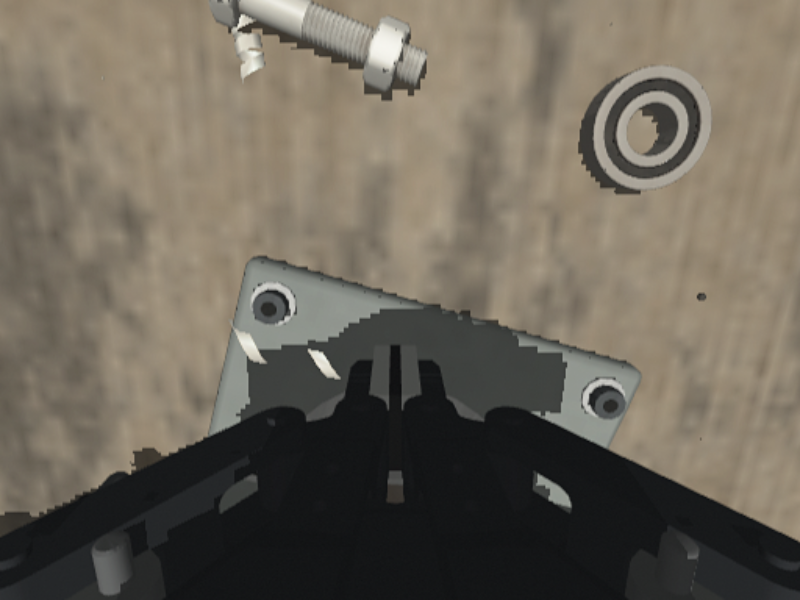

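The finger stands free beside the rim, and the bolt and bearing are well away. I press radially inward.

{"api": "play_rows", "payload": {
  "series": [
    [0,-0.002,0,0,0,0,0],
    [0,-0.004,0,0,0,0,0],
    [0,-0.005,0,0,0,0,0],
    [0,-0.006,0,0,0,0,0],
    [0,-0.0065,0,0,0,0,0],
    [0,-0.007,0,0,0,0,0],
    [0,-0.0075,0,0,0,0,0],
    [0,-0.0075,0,0,0,0,0]
  ]
}}

```text
t: 8.3
eef_pos: [574.8, 90.6, 33.3]
tool_rot: [[-0.033, 0.999, 0.0], [0.999, 0.033, 0.001], [0.001, 0.0, -1.0]]
ft_force: [-0.4, 4.9, 0.1]
width: 0.001
grip_force: 2.3
```

{"api": "play_rows", "payload": {
  "series": [
    [0,-0.0005,0,0,0,0,0],
    [0,-0.0005,0.002,0,0,0,2],
    [0,-0.00064,0.00405,0,0,0,4],
    [0,-0.0008,0.00606,0,0,0,6],
    [0,-0.00106,0.00807,0,0,0,8],
    [0,-0.0014,0.01007,0,0,0,10],
    [0,-0.0018,0.01206,0,0,0,12],
    [0,-0.0022,0.01403,0,0,0,14]
  ]
}}

```text
t: 9.3
eef_pos: [589.2, 89.1, 33.4]
tool_rot: [[0.211, 0.978, 0.001], [0.978, -0.211, 0.001], [0.001, 0.0, -1.0]]
ft_force: [-0.0, 4.7, -0.5]
width: 0.007
grip_force: 2.6
```

Run:
```python
from h import *
rep()
cv2.imwrite("pics/sc1.png",snapshot("scene"))
A=[cv2.resize(cv2.imread(f"pics/{n}.png")[166:296,186:314],(400,400),interpolation=cv2.INTER_CUBIC) for n in("scene0","sc1")]
cv2.imwrite("pics/i.png",np.hstack(A))
```

```text
t 9.3 fix [-3.  59.2] z 33.4 Ffix [-1.3  4.6] -0.5 w 0.01 yaw 77.84
```

View pics/i.png

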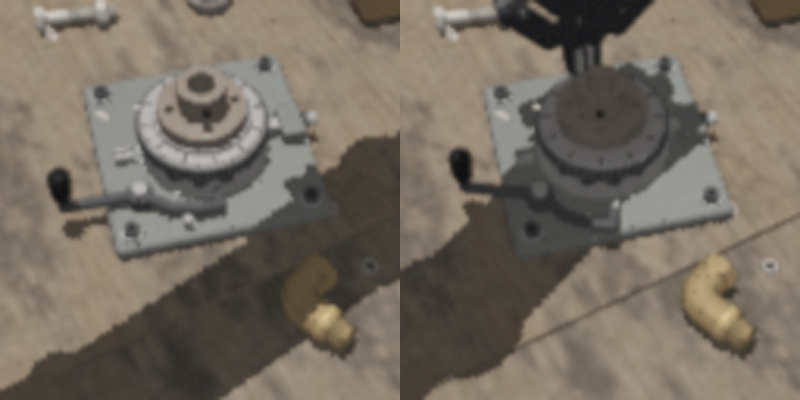

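The lever is open and the dial is being dragged: tangential 1.3 N, radial 4.6 N. I press 0.5 mm more and carry on round.

{"api": "play_rows", "payload": {
  "series": [
    [0,-0.0005,0,0,0,0,0],
    [0,-0.0005,0.002,0,0,0,2],
    [0,-0.00064,0.004,0,0,0,4],
    [0,-0.0008,0.006,0,0,0,6],
    [0,-0.00106,0.008,0,0,0,8],
    [0,-0.0014,0.01,0,0,0,10],
    [0,-0.00176,0.01195,0,0,0,12],
    [0,-0.0022,0.0139,0,0,0,14]
  ]
}}

```text
t: 10.35
eef_pos: [603.5, 83.9, 33.5]
tool_rot: [[0.441, 0.898, 0.003], [0.898, -0.441, 0.001], [0.002, 0.002, -1.0]]
ft_force: [4.7, 4.7, -4.4]
width: -0.002
grip_force: 2.9
```

Run:
```python
from h import *
rep()
```

```text
t 10.35 fix [12.2 57.9] z 33.5 Ffix [3.4 5.7] -4.4 w -0.0 yaw 63.83
```

The tangential force on the tool has reversed, so the dial is past half way and the detent is pulling it on. I release radially.

{"api": "play_rows", "payload": {
  "series": [
    [0,0.003,0,0,0,0,0],
    [0,0.008,0,0,0,0,0],
    [0,0.012,0,0,0,0,0],
    [0,0.012,0,-0.02,0,0,0],
    [0,0.012,0,-0.05,0,0,0],
    [0,0.012,0,-0.08,0,0,0],
    [0,0.012,0,-0.09,0,0,0],
    [0,0.012,0,-0.09,0,0,0]
  ]
}}

```text
t: 11.35
eef_pos: [607.7, 93.4, 124.2]
tool_rot: [[0.441, 0.898, 0.002], [0.898, -0.441, 0.0], [0.001, 0.001, -1.0]]
ft_force: [-0.2, 0.5, 0.7]
width: 0.003
grip_force: 0.0
```

Run:
```python
from h import *
rep()
cv2.imwrite("pics/sd1.png",snapshot("side"));cv2.imwrite("pics/sc2.png",snapshot("scene"))
A=[cv2.resize(cv2.imread(f"pics/{n}.png")[166:266,196:296],(400,400),interpolation=cv2.INTER_CUBIC) for n in("scene0","sc2")]
u,v=proj("side",[576,31,50])*.64;u,v=int(u),int(v);print(u,v)
B=[cv2.resize(cv2.imread(f"pics/{n}.png")[v-50:v+50,u-100:u+100],(400,200),interpolation=cv2.INTER_CUBIC) for n in("side0","sd1")]
cv2.imwrite("pics/j.png",np.vstack([np.hstack(A),np.hstack(B)]))
```

```text
t 11.35 fix [13.8 68.1] z 124.2 Ffix [-0.3  0.5] 0.7 w 0.0 yaw 63.84
273 188
```

View pics/j.png

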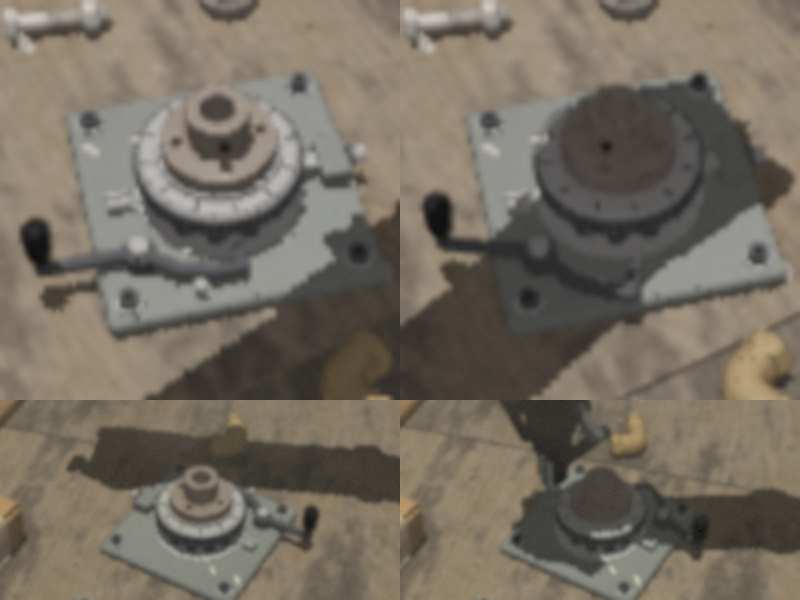

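The front hub hole moved from (224,147) to (206,147), which is clockwise. I work the angle out.

Run:
```python
from h import *
for u,v in[(224,147),(177,141),(259,127),(206,147)]:
    p=Rf.T@(ray("scene",(u/4+196)/.64,(v/4+166)/.64,62)[:2]-c0);print(p.round(1),np.hypot(*p).round(1),np.degrees(np.arctan2(p[1],p[0])).round(1))
# polar correlation of dial top ring in scene images
P={}
for n in("scene0","sc2"):
    g=cv2.cvtColor(cv2.imread(f"pics/{n}.png"),6).astype(np.float32)
    for r,z in((25,62),):
        th=np.radians(np.arange(0,360,1));R=np.arange(22,30.5,1)
        q=np.array([[proj("scene",[*(c0+Rf@[k*np.cos(t),k*np.sin(t)]),z])*.64 for t in th] for k in R],np.float32)
        P[n]=cv2.remap(g,q[...,0],q[...,1],1)
a,b=[(lambda m:m-cv2.blur(m,(61,1),borderType=cv2.BORDER_REFLECT))(cv2.GaussianBlur(P[n],(5,3),1)) for n in P]
print(np.mean(P["scene0"]),np.mean(P["sc2"]))
print({n:[(int(i),round(float(x))) for i,x in sorted(enumerate(m.min(0)),key=lambda t:t[1])[:12]] for n,m in(("a",a),("b",b))})
```

```text
[ 1.9 -9.8] 10.0 -79.2
[-22.9   0.4] 22.9 179.1
[24.4 -0.3] 24.4 -0.6
[-7.9 -7.5] 11.0 -136.4Traceback (most recent call last):
  File "<stdin>", line 10, in <module>
  File "h.py", line 7, in proj
    c=camera_info(n);K,R,t=(np.array(c[k],float) for k in("K","R","t"))
ValueError: time passes only in moves, steps and waits
```

Run:
```python
from h import *
for u,v in[(224,147),(206,147)]:
  for z in(68,72,76,80):
    p=Rf.T@(ray("scene",(u/4+196)/.64,(v/4+166)/.64,z)[:2]-c0);print(z,p.round(1),np.hypot(*p).round(1),np.degrees(np.arctan2(p[1],p[0])).round(1))
```

```text
68 [  0.9 -14.5] 14.6 -86.6
72 [  0.2 -17.6] 17.6 -89.4
76 [ -0.5 -20.8] 20.8 -91.3
80 [ -1.2 -23.9] 23.9 -92.8
68 [ -8.9 -12.2] 15.1 -125.9
72 [ -9.5 -15.4] 18.1 -121.6
76 [-10.1 -18.5] 21.1 -118.6
80 [-10.7 -21.7] 24.1 -116.3
```

The hub's cross hole went from -89.4° to -121.6°, about 30° clockwise: one station. Next is the left side of the lever grip.

{"api": "play_rows", "payload": {
  "series": [
    [0,-0.008,-0.01,0,0,0,-1],
    [0,-0.024,-0.03,0,0,0,-3],
    [0,-0.043,-0.055,0,0,0,-6],
    [0,-0.061,-0.08,0,0,0,-9],
    [0,-0.075,-0.098,0,0,0,-11],
    [0,-0.082,-0.107,0,0,0,-11],
    [0,-0.082,-0.107,0,0,0,-11],
    [0,-0.082,-0.107,0,0,0,-11]
  ]
}}

```text
t: 12.45
eef_pos: [476.0, 67.2, 123.4]
tool_rot: [[0.261, 0.965, 0.001], [0.965, -0.261, 0.0], [0.0, 0.001, -1.0]]
ft_force: [0.7, 0.1, -0.2]
width: 0.0
grip_force: 0.0
```

```bash
python3 -c "
from h import *
rep()"
```

```text
t 12.45 fix [-106.5    8.5] z 123.4 Ffix [0.7 0.3] -0.2 w 0.0 yaw 74.84
```

{"api": "play_rows", "payload": {
  "series": [
    [0,0,0,0.02,0,0,0],
    [0,0,0,0.045,0,0,0],
    [0,0,0,0.067,0,0,0],
    [0,0,0,0.079,0,0,0],
    [0,0,0,0.083,0,0,0],
    [0,0,0,0.083,0,0,0],
    [0,-0.003,0,0.083,0,0,0],
    [0,-0.006,0,0.083,0,0,0]
  ]
}}

```text
t: 13.45
eef_pos: [473.9, 61.0, 40.8]
tool_rot: [[0.261, 0.965, 0.001], [0.965, -0.261, 0.0], [0.0, 0.001, -1.0]]
ft_force: [-1.2, -0.1, 0.2]
width: 0.001
grip_force: 0.0
```

{"api": "play_rows", "payload": {
  "series": [
    [0,-0.002,0,0,0,0,0],
    [0,-0.005,0,0,0,0,0],
    [0,-0.008,-0.001,0,0,0,0],
    [0,-0.011,-0.001,0,0,0,0],
    [0,-0.014,-0.002,0,0,0,0],
    [0,-0.017,-0.002,0,0,0,0],
    [0,-0.02,-0.003,0,0,0,0],
    [0,-0.02,-0.003,0,0,0,0]
  ]
}}

```text
t: 14.45
eef_pos: [465.5, 42.1, 40.3]
tool_rot: [[0.262, 0.965, 0.0], [0.965, -0.262, -0.0], [-0.0, 0.0, -1.0]]
ft_force: [-0.4, -0.1, -0.5]
width: 0.003
grip_force: 0.0
```

```bash
python3 -c "
from h import *
rep()"
```

```text
t 14.45 fix [-110.1  -18.5] z 40.3 Ffix [-0.4 -0.2] -0.5 w 0.0 yaw 74.81
```

{"api": "play_rows", "payload": {
  "series": [
    [0,-0.0005,0,0,0,0,0],
    [0,-0.001,0,0,0,0,0],
    [0,-0.0015,0,0,0,0,0],
    [0,-0.002,0,0,0,0,0],
    [0,-0.0025,0,0,0,0,0],
    [0,-0.003,0,0,0,0,0],
    [0,-0.003,0,0,0,0,0],
    [0,-0.003,0,0,0,0,0]
  ]
}}

```text
t: 15.45
eef_pos: [464.7, 40.0, 40.3]
tool_rot: [[0.261, 0.965, 0.0], [0.965, -0.261, 0.0], [0.0, -0.0, -1.0]]
ft_force: [0.0, 2.9, 1.0]
width: 0.005
grip_force: 1.1
```

{"api": "play_rows", "payload": {
  "series": [
    [0,-0.0005,0,0,0,0,0],
    [0,-0.0005,0,0,0,0,0],
    [0,-0.001,0,0,0,0,0],
    [0,-0.001,0,0,0,0,0],
    [0,-0.001,0,0,0,0,0],
    [0,-0.001,0,0,0,0,0],
    [0,-0.001,0,0,0,0,0],
    [0,-0.001,0,0,0,0,0]
  ]
}}

```text
t: 16.45
eef_pos: [464.7, 39.8, 40.4]
tool_rot: [[0.261, 0.965, 0.0], [0.965, -0.261, 0.001], [0.001, 0.0, -1.0]]
ft_force: [-0.2, 6.5, 0.9]
width: -0.004
grip_force: 2.8
```

```bash
python3 -c "
from h import *
rep()"
```

```text
t 16.45 fix [-110.3  -21. ] z 40.4 Ffix [-1.9  6.2] 0.9 w -0.0 yaw 74.89
```

The stop is firm at y = -21.0 (predicted -21.2), so the lever is home. I retreat and check.

{"api": "play_rows", "payload": {
  "series": [
    [0,0.006,0,0,0,0,0],
    [0,0.014,0,0,0,0,0],
    [0,0.014,0,-0.02,0,0,0],
    [0,0.014,0,-0.05,0,0,0],
    [0,0.014,0,-0.08,0,0,0],
    [0,0.005,0,-0.1,0,0,0],
    [0,-0.03,0,-0.11,0,0,0],
    [0,-0.06,0,-0.11,0,0,0]
  ]
}}

```text
t: 17.45
eef_pos: [449.1, -20.1, 151.2]
tool_rot: [[0.261, 0.965, 0.002], [0.965, -0.261, -0.0], [0.0, 0.002, -1.0]]
ft_force: [-0.1, 0.6, -0.1]
width: 0.0
grip_force: 0.0
```

{"api": "play_rows", "payload": {
  "series": [
    [0,-0.01,0.03,0,0,0,0],
    [0,-0.02,0.06,0,0,0,0],
    [0,-0.03,0.08,0,0,0,0],
    [0,-0.03,0.09,0,0,0,0],
    [0,-0.03,0.09,0,0,0,0],
    [0,-0.03,0.09,0,0,0,0],
    [0,-0.03,0.09,0,0,0,0],
    [0,-0.03,0.09,0,0,0,0]
  ]
}}

```text
t: 18.45
eef_pos: [527.5, -71.2, 150.4]
tool_rot: [[0.261, 0.965, -0.0], [0.965, -0.261, 0.0], [0.0, -0.0, -1.0]]
ft_force: [-0.1, -0.1, 0.4]
width: 0.001
grip_force: 0.0
```

Run:
```python
from h import *
rep()
cv2.imwrite("pics/k.png",cv2.resize(snapshot("wrist"),(800,600)))
```

```text
t 18.45 fix [ -20.6 -111.7] z 150.4 Ffix [-0.1 -0.1] 0.4 w 0.0 yaw 74.87
```

View pics/k.png

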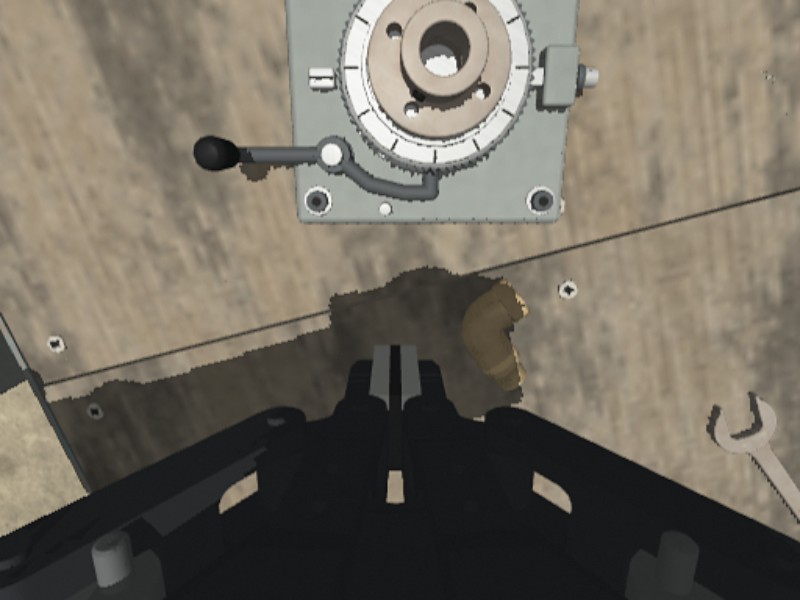

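The lever lies straight with its nose in the notch, at about (432,185). The dial lines match the mark at (320,77), the hub is centred and turned about 30°, and the fingers are clear. I hand the job in.

```bash
python3 -c "
from station import *
print(job_done())"
```

```text
the job is handed in; nothing more can be done
None
```

I indexed the dial one station clockwise, locked the lever fully home and handed the job in at about 18.5 s. The hub rode round with the dial, nothing was touched beyond the lever and rim, and no verdict came back.

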